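# Return the medicine packs to their stock holders

### The job

On the dispensary desk, put each of the four white medicine packs (big round jar, slim round bottle, square carton, long carton) back into the grey stock holder of its own shape and size, standing upright flat on the holder's floor. Set them down rather than dropping them, knock none over, and leave the mug and the stapler where they are.

Things in the scene. Friction and masses are not known exactly. Their poses are not given: they have to be found in the camera images.
- jar_c (a point): Big round medicine jar, white plastic, standing upright: plain cylinder 58 mm in diameter, 62 mm tall, loose, about 0.15 kg. The point is its centre, 31 mm above its base; z is up its axis.
- bottle_c (a point): Slim round pill bottle, white plastic, standing upright: 36 mm in diameter up to 56 mm above the base, then a shoulder and a 26 mm diameter cap, 76 mm tall in all, loose, about 0.08 kg. The point is on its axis half-way up, 38 mm above its base; z is up its axis.
- square_carton_c (a point): Square medicine carton, white, standing upright: 48 x 48 mm in plan, 64 mm tall, loose, about 0.09 kg. The point is its centre, 32 mm above its base; x and y are square to its sides, z is up.
- long_carton_c (a point): Long medicine carton, white, standing upright: 92 mm long (its x axis) by 32 mm wide (its y axis), 64 mm tall, loose, about 0.11 kg. The point is its centre, 32 mm above its base; z is up.
- jar_holder: Low open-topped tray of grey plastic, fixed to the desk, 10 mm tall with a 4 mm thick floor and a 4 mm thick rim. The larger round one, for the big jar: 74 mm inside diameter, 82 mm outside. The origin is the centre of its underside, z up.
- bottle_holder: Low open-topped tray of grey plastic, fixed to the desk, 10 mm tall with a 4 mm thick floor and a 4 mm thick rim. The smaller round one, for the slim bottle: 52 mm inside diameter, 60 mm outside. The origin is the centre of its underside, z up.
- square_holder: Low open-topped tray of grey plastic, fixed to the desk, 10 mm tall with a 4 mm thick floor and a 4 mm thick rim. Square, for the square carton: 64 x 64 mm inside, 72 x 72 mm outside. The origin is the centre of its underside, z up; x and y are square to its sides.
- long_holder: Low open-topped tray of grey plastic, fixed to the desk, 10 mm tall with a 4 mm thick floor and a 4 mm thick rim. Oblong, for the long carton: 108 x 48 mm inside, 116 x 56 mm outside. The origin is the centre of its underside, z up, x along its length.
- mug_c (a point): Steel drinking mug with a handle, 80 mm in diameter and 95 mm tall, standing loose at the left of the work: not to be disturbed. The point is on its axis half-way up, 47.5 mm above its base; the handle sticks out along its y axis.
- stapler_c (a point): Desk stapler, black base and grey top, 130 mm long (x), 34 mm wide and about 50 mm tall, lying loose at the right of the work: not to be disturbed. The point is about its centre, 23 mm above its base.
Mind the look-alikes: they are no part of the job. Leave any brown or purple look-alike of the part that bears bottle_c alone.

How it is judged (in metres and radians):
At the end, for the whole second after the job is handed in: Each pack rests upright (0.06 rad) in its own holder: centre within 14 mm of the holder's centre in plan, base within 3 mm of its floor, under 0.02 m/s; the long carton along its holder within 0.3 rad; mug and stapler within 20 mm of their starts (horizontal distance between jar_c and jar_holder below 0.014 m and z of jar_c in the frame of jar_holder below 0.038 m and angle between each of jar_c, bottle_c, square_carton_c, long_carton_c's own z axis and vertical below 0.06 rad and linear speed of each of jar, bottle, square_carton, long_carton below 0.02 m/s and horizontal distance between bottle_c and bottle_holder below 0.014 m and z of bottle_c in the frame of bottle_holder below 0.045 m and horizontal distance between square_carton_c and square_holder below 0.014 m and z of square_carton_c in the frame of square_holder below 0.039 m and horizontal distance between long_carton_c and long_holder below 0.014 m and z of long_carton_c in the frame of long_holder below 0.039 m and angle between the x axis of long_carton_c and the x axis of long_holder, either way round below 0.3 rad and distance of each of mug_c, stapler_c from where it was at the start of the episode below 0.02 m); the robot touches nothing.
It fails at once if a pack is knocked over (tilted more than 0.8 rad) (angle between any of jar_c, bottle_c, square_carton_c, long_carton_c's own z axis and vertical above 0.8 rad).
It fails at once if a pack is dropped or thrown (faster than 0.6 m/s out of the fingers' grip) ((linear speed of jar above 0.6 m/s and contact force between the fingers and jar below 0.05 N) or (linear speed of bottle above 0.6 m/s and contact force between the fingers and bottle below 0.05 N) or (linear speed of square_carton above 0.6 m/s and contact force between the fingers and square_carton below 0.05 N) or (linear speed of long_carton above 0.6 m/s and contact force between the fingers and long_carton below 0.05 N)).
It fails at once if the mug or the stapler is moved more than 20 mm (distance of any of mug_c, stapler_c from where it was at the start of the episode above 0.02 m).
It also fails if it takes over 99 s, if anything falls off the work surface, if the arm or the gripper's body presses on something with over 40 N, if the wrist force passes 120 N, or if a joint passes its speed limit or range.

### The arm

A 6-joint arm with a two-finger parallel gripper is mounted at the origin on the work surface. World frame = base frame: x ahead of the robot, y to its left, z up, the work surface at z = 0. Lengths are in m, angles in degrees, forces in N, time in s.
With the tool pointing down it reaches from about 0.375 to 0.9 m from the base axis. Payload 3.1 kg.
Tool frame: the origin (TCP) lies between the finger pads; the fingertips stand 11 mm ahead of it and the grasp point (between the pads) lies 8 mm behind it; z points along the fingers, y is the line along which they close (so a half turn about z gives the same grasp; the last joint's range is limited). The gripper opens to 87 mm and grips with 3 to 60 N. Pads are 19 mm wide; open, the fingers measure 117 mm over their backs; the gripper's body (75 mm by 190 mm) begins 51 mm behind the grasp point.
Start: joints at [56.236, 30.224, 82.088, -0, 67.689, -10.227], TCP at [0.25, 0.573, 0.234] pointing down, gripper open.
Joint ranges: [-176.69, 176.69], [-43.24, 126.21], [12.49, 139.97], [-82, 262], [0, 151.66], [-163.58, 163.58]. Speed limits (degrees/s): [159.86, 159.86, 180, 180, 180, 180].

### API

Orientations are given as a 3x3 rotation matrix whose columns are the frame's x, y, z axes.
In Python, from rig import bot, viewer, workorder, nets gives the robot as it stands. The module is installed in compiled form; this text tells all that it offers.
- The arm moves only by the tool move_arm, never from a script. Its argument "increments" is a list of rows, each a list of 7 numbers: the shift along the tool's x, y, z normalised to -1 to 1, where 1 is 0.3 m, then the turn, a rotation vector about the tool's x, y, z normalised to -1 to 1, where 1 is pi rad, then the opening, from 0 (shut) to 1 (fully open). In form: [[tx, ty, tz, wx, wy, wz, grip], ...]. A call has 1 to 10 rows; each row is the pose to reach, as a shift and turn from the pose commanded when the call began, along the tool's axes at that moment, turning the shorter way round; what a row does not reach only later rows make up. A row lasts 1/12 s, in which the tool goes at most 41.7 mm and 7.16 degrees, less where a joint would pass 70% of its speed; a pose out of reach is approached as far as the arm can. A call with a number of a shift or a turn outside -1 to 1 is refused whole. A call with a gripper value outside its range is refused whole. The fingers move at their own pace and stop on an object; the grip force is fixed at half the most. Time passes only in rows, so rows that repeat a pose let the fingers close. It gives the time, the measured TCP pose, the force, the opening and the grip force at its end, in the units of the state.
- bot.read_state(): the state, without advancing time (a new reading comes with each control period).
- viewer.capture(name): name is "scene" or "top"; returns a dict with "image" (480x640x3 uint8, blue, green, red), "K" (3x3 intrinsics, pixels), "dist" ([k1, k2, p1, p2, k3] as OpenCV has them; the pictures are not rectified), "eye" and "orientation" of the camera in the world. Camera axes: x right, y up, looking along -z (the intrinsics and any distortion apply to the point x, -y, -z); pixel columns grow to the right and rows downward; lengths in m; the calibration is good to about 2 mm. A picture is of the moment at which its call begins. There is no depth.
- workorder.hand_in(): hands the job in; it is judged then, once.
Trained networks look in the newest picture that a camera, given by its name, has taken for a name from the list of things; names that differ only in an ending like _2 or _b are one class to them, and where a whole thing is asked for, a point or a joint stands for the part that bears it (a point fixed in the world has none). Each returns a list of dicts, best first, with "conf" (0 to 1); they miss things now and then, are a little off and sometimes report something else, mostly with a low value. They report only what shows in the picture. A call takes as long as a camera call. They do not tell look-alikes from the thing itself.
- nets.find_in(camera, thing): "location" ([column, row] in pixels, amid what is visible of it).
The state is a dict: "time_s": time; "joint_positions": joint angles; "qvel": joint speeds; "tau": joint torques, N m; "position": TCP position; "tcp_rot": TCP orientation; "force": force on the tool from outside, world axes, zero at the start; "moment": the same for the moment, N m; "opening": opening from 0.0 (shut) to 1.0 (fully open); "grasp_force": force on a finger pad.
Only numpy, scipy, OpenCV 4.12 (cv2) and the standard library are available. Lean on these libraries where they do the work, as an engineer would, in place of code of your own. Each camera call takes 0.05 s, during which the arm holds its last target. There are 200 camera calls.

## Working session

There is one attempt and no reset: what is moved stays moved. The work goes in short steps, Python scripts to look and compute and a tool call to move; the robot and the scene stay as the last step left them, time stands still between calls to the robot, and variables do not carry over. Pictures are saved under pics/ and viewed, at most 14 in all, crops included, and the job is handed in when it is done.

Besides the shell and the picture viewer there is one more tool, called after ">>>" by a JSON object that holds its "name" and its "arguments". move_arm: Moves the arm, as the interface text tells. Its arguments: {"type":"object","properties":{"increments":{"type":"array"}},"required":["increments"]}

```bash
mkdir -p pics
python3 - <<'E'
from rig import bot, viewer, nets
import cv2
s=bot.read_state(); print({k:s[k] for k in("time_s","position","tcp_rot","opening")})
for c in("top","scene"):
    d=viewer.capture(c); cv2.imwrite(f"pics/{c}0.png",d["image"]); print(c,d["K"],d["dist"],d["eye"],d["orientation"])
    for t in "jar_c bottle_c square_carton_c long_carton_c jar_holder bottle_holder square_holder long_holder mug_c stapler_c".split():
        print(t,[([round(v) for v in x["location"]],round(x["conf"],2)) for x in nets.find_in(c,t)])
E
```

```text
{'time_s': 0.0, 'position': array([0.24916023, 0.57240703, 0.23258785]), 'tcp_rot': array([[-9.16801931e-01,  3.99340503e-01, -1.17555950e-03],
       [ 3.99342069e-01,  9.16800251e-01, -1.79208916e-03],
       [ 3.62099453e-04, -2.11244117e-03, -9.99997703e-01]]), 'opening': 1.0008500989865}
top [[442.26803294   0.         315.98197869]
 [  0.         442.26803294 239.78260359]
 [  0.           0.           1.        ]] [-0.109331  0.        0.        0.        0.      ] [0.46969126 0.01270361 1.08944877] [[ 0.00641995  0.99750769 -0.07026511]
 [-0.99949426  0.00858946  0.03061758]
 [ 0.03114481  0.07003302  0.99705836]]
jar_c [([265, 271], 0.88)]
bottle_c [([373, 263], 0.62), ([345, 273], 0.6), ([308, 268], 0.51)]
square_carton_c [([411, 284], 0.66)]
long_carton_c [([271, 207], 0.91)]
jar_holder [([200, 204], 0.56)]
bottle_holder [([339, 196], 0.75), ([103, 232], 0.69)]
square_holder [([191, 276], 0.78)]
long_holder [([421, 196], 0.6)]
mug_c [([103, 232], 0.65)]
stapler_c [([495, 234], 0.76), ([198, 204], 0.46)]
scene [[461.88513224   0.         324.13961492]
 [  0.         461.88513224 240.79062361]
 [  0.           0.           1.        ]] [-0.00517162  0.          0.          0.          0.        ] [0.97026065 0.6927234  0.66051226] [[-0.8295452  -0.32752352  0.45230863]
 [ 0.55841525 -0.47894622  0.67733517]
 [-0.00521169  0.81445618  0.58020167]]
jar_c [([305, 301], 0.33)]
bottle_c [([333, 248], 0.95), ([295, 219], 0.91), ([326, 206], 0.73), ([319, 228], 0.64)]
square_carton_c [([293, 196], 0.83)]
long_carton_c [([303, 298], 0.61)]
jar_holder [([353, 364], 0.83)]
bottle_holder [([248, 270], 0.56)]
square_holder [([430, 327], 0.94)]
long_holder [([214, 225], 0.57)]
mug_c [([485, 424], 0.58)]
stapler_c [([306, 298], 0.7), ([220, 183], 0.64), ([252, 272], 0.16)]
```

View pics/top0.png

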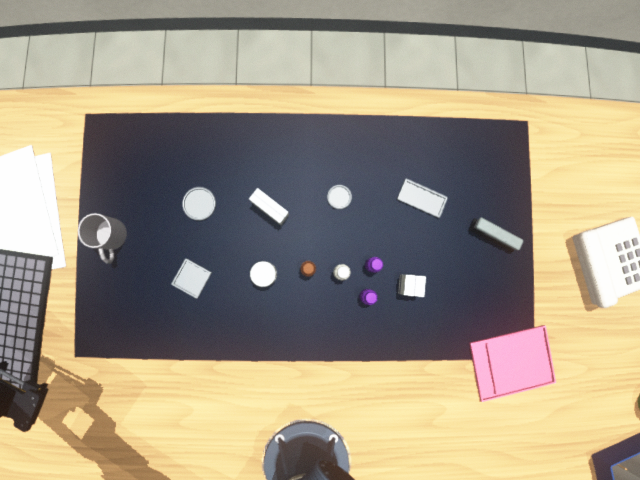

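View pics/scene0.png

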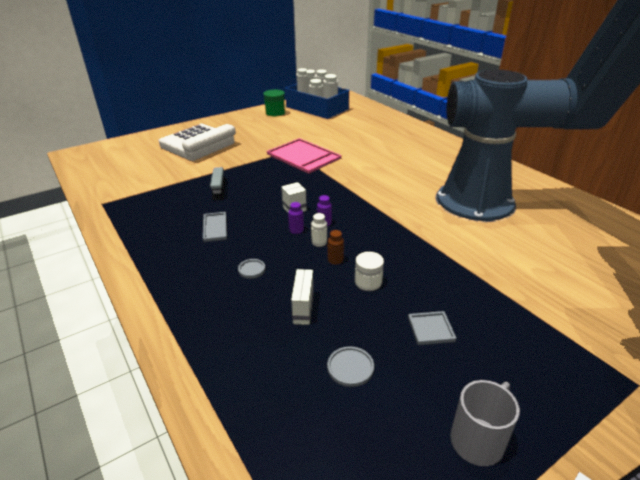

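Top: the four white packs are the jar (263,274), the long carton (268,206), the slim bottle (342,272) and the square carton (413,286). The holders are at (199,204), (191,279), (339,197) and (423,198). Candidates for the bottle are brown (308,268), white (342,272), purple (375,265) and purple (370,298). By the description it is the white one, and I'll check that in a crop.

```bash
cat > vis.py <<'E'
import numpy as np, cv2
from scipy.optimize import minimize
def proj(d,P):
    R=np.array(d["orientation"]); C=(np.asarray(P,float)-d["eye"])@R
    C=C*[1,-1,-1]
    return cv2.projectPoints(C,np.zeros(3),np.zeros(3),d["K"],np.array(d["dist"]))[0].reshape(-1,2)
def ray(d,px,z):
    n=cv2.undistortPoints(np.array([[px]],float),d["K"],np.array(d["dist"])).ravel()
    v=np.array(d["orientation"])@[n[0],-n[1],-1]; e=np.array(d["eye"]); return e+v*(z-e[2])/v[2]
def cyl(r,z0,z1):
    a=np.linspace(0,2*np.pi,40,endpoint=False); return np.array([[r*np.cos(t),r*np.sin(t),z] for z in(z0,z1) for t in a])
def box(a,b,z0,z1): return np.array([[x*a/2,y*b/2,z] for x in(-1,1) for y in(-1,1) for z in(z0,z1)])
M=dict(jar=[cyl(.029,0,.062)],bottle=[cyl(.018,0,.056),cyl(.013,.056,.076)],square=[box(.048,.048,0,.064)],long=[box(.092,.032,0,.064)],
 jar_h=[cyl(.041,0,.01)],bottle_h=[cyl(.03,0,.01)],square_h=[box(.072,.072,0,.01)],long_h=[box(.116,.056,0,.01)],mug=[cyl(.04,0,.095)],stapler=[box(.13,.034,0,.046)])
S=4
def sil(d,name,p,off,sh,z=0):
    m=np.zeros(sh,np.uint8); c,s=np.cos(p[2]),np.sin(p[2])
    for part in M[name]:
        q=part@np.array([[c,s,0],[-s,c,0],[0,0,1]])+[p[0],p[1],z]
        h=cv2.convexHull(((proj(d,q)-off+.5)*S).astype(np.float32))
        cv2.fillConvexPoly(m,np.round(h*16).astype(np.int32),1,shift=4)
    return m
def fit(d,name,px,yaw=0,thr=70,z=0):
    w=40; o=np.array([int(px[0])-w,int(px[1])-w]); g=d["image"][max(o[1],0):o[1]+2*w,max(o[0],0):o[0]+2*w].min(2) if 0 else cv2.cvtColor(d["image"][o[1]:o[1]+2*w,o[0]:o[0]+2*w],cv2.COLOR_BGR2GRAY)
    G=cv2.resize(g,None,fx=S,fy=S,interpolation=cv2.INTER_LINEAR); b=(G>thr).astype(np.uint8)
    n,l,st,ce=cv2.connectedComponentsWithStats(b); k=np.argmin([1e9]+[np.hypot(*(ce[i]-w*S))-st[i,4]*.02 for i in range(1,n)]); b=(l==k).astype(np.uint8)
    h=M[name][0][:,2].max()/2; x0=ray(d,px,h+z)
    f=lambda p: 1-(lambda m:(m&b).sum()/max((m|b).sum(),1))(sil(d,name,[p[0]/100,p[1]/100,p[2]/3],o,b.shape,z))
    best=min((minimize(f,[x0[0]*100,x0[1]*100,3*(yaw+y)],method="Nelder-Mead",options=dict(initial_simplex=np.array([[x0[0]*100+a,x0[1]*100+c,3*(yaw+y)+e] for a,c,e in((0,0,0),(1,0,0),(0,1,0),(0,0,.6))]),maxiter=120)) for y in(0,.5,1,-.5,-1)),key=lambda r:r.fun)
    p=best.x; return np.array([p[0]/100,p[1]/100,np.degrees(p[2]/3)]),1-best.fun
E
python3 - <<'E'
from vis import *
from rig import viewer
T=viewer.capture("top");Sc=viewer.capture("scene")
px=dict(jar=[(263,274),(369,271)],bottle=[(342,272),(319,230)],square=[(412,286),(293,196)],long=[(268,206),(303,297)],jar_h=[(199,204),(351,366)],bottle_h=[(339,197),(252,268)],square_h=[(191,279),(431,328)],long_h=[(423,198),(215,226)],mug=[(102,232),None],stapler=[(498,234),None])
for k,(a,b) in px.items():
    for d,p in((T,a),(Sc,b)):
        if p: r,i=fit(d,k,p); print(k,r.round(4),round(i,3))
for n,p in dict(brown=(308,268),p1=(375,265),p2=(370,298)).items(): print(n,ray(T,p,.07).round(3))
cv2.imwrite("pics/crop1.png",cv2.resize(T["image"][180:310,240:440],None,fx=4,fy=4,interpolation=cv2.INTER_CUBIC))
E
```

```text
jar [  0.4644   0.1089 -27.9642] 0.12
jar [  0.4614   0.1016 -27.1967] 0.973
bottle [ 0.4829 -0.1069 59.76  ] 0.045
bottle [  0.4672  -0.085  -31.6611] 0.937
square [  0.4383  -0.2522 -87.5292] 0.28
square [ 0.4342 -0.2587 -4.8825] 0.813
long [  0.6997   0.1032 -89.3765] 0.128
long [ 0.6131  0.0757 51.7897] 0.879
jar_h [  0.6336   0.2722 -24.1854] 0.916
jar_h [ 0.6321  0.2668 31.3645] 0.951
bottle_h [ 0.6543 -0.0757  1.4982] 0.075
bottle_h [  0.6529  -0.0823 -56.7726] 0.897
square_h [ 0.4499  0.2842 61.4549] 0.9
square_h [ 0.4462  0.2791 62.1525] 0.952
long_h [ 0.6594 -0.2872 63.1052] 0.234
long_h [   0.6524   -0.2943 -114.0156] 0.929
mug [  0.5593   0.4979 -24.0235] 0.466
stapler [ 0.5644 -0.4763 66.9081] 0.688
brown [ 0.476 -0.001  0.07 ]
p1 [ 0.484 -0.156  0.07 ]
p2 [ 0.408 -0.144  0.07 ]
```

View pics/crop1.png

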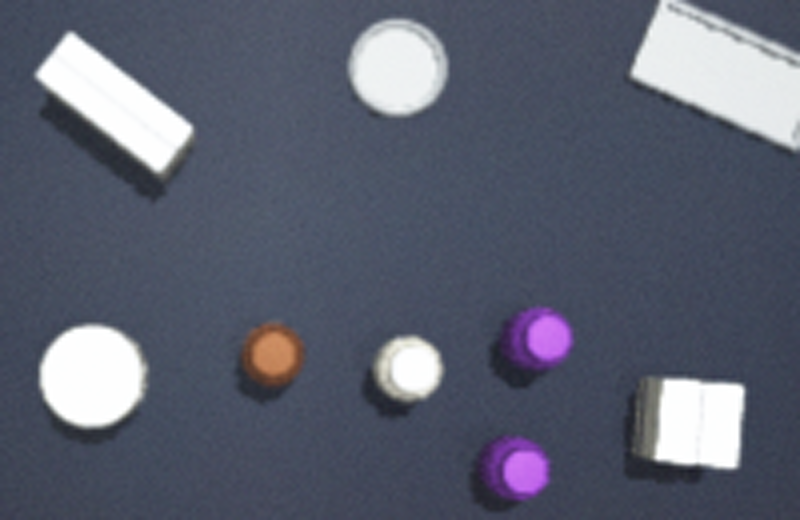

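The crop shows the white bottle at (342,272) between the brown bottle and the two purple ones, so that is the right one. The mat came out brighter in this picture, so I'll use an Otsu threshold and refit.

```bash
python3 - <<'E'
s=open('vis.py').read()
s=s.replace("b=(G>thr).astype(np.uint8)","t=max(thr,np.median(G)+30) if thr else 0; b=(G>t).astype(np.uint8)",1)
open('vis.py','w').write(s)
E
cat > all.py <<'E'
from vis import *
from rig import viewer
px=dict(jar=[(263,274),(369,271)],bottle=[(342,272),(319,230)],square=[(412,286),(293,196)],long=[(268,206),(303,297)],jar_h=[(199,204),(351,366)],bottle_h=[(339,197),(252,268)],square_h=[(191,279),(431,328)],long_h=[(423,198),(215,226)],mug=[(102,232),None],stapler=[(498,234),None])
if __name__=="__main__":
    T=viewer.capture("top");Sc=viewer.capture("scene"); print(*[np.median(d["image"][180:300,240:440]) for d in(T,Sc)])
    for k,(a,b) in px.items():
        for d,p in((T,a),(Sc,b)):
            if p: r,i=fit(d,k,p); print(k,r.round(4),round(i,3))
E
python3 all.py
```

```text
83.0 33.0
jar [  0.4627   0.1066 -51.0658] 0.925
jar [0.4615 0.1016 3.5639] 0.973
bottle [ 0.4688 -0.0818  3.6251] 0.94
bottle [ 0.4671 -0.0852 58.9625] 0.937
square [ 0.4378 -0.2537  0.0671] 0.892
square [ 0.4344 -0.2586 84.4116] 0.811
long [ 0.6256  0.0946 53.0326] 0.962
long [ 0.613   0.0757 51.9604] 0.879
jar_h [0.6351 0.2711 6.4717] 0.978
jar_h [  0.6319   0.2668 -13.9595] 0.95
bottle_h [  0.655   -0.0771 -43.5659] 0.967
bottle_h [  0.6529  -0.0823 -56.7726] 0.895
square_h [  0.4506   0.2852 -28.3893] 0.952
square_h [  0.4463   0.2793 -27.9759] 0.953
long_h [ 0.6551 -0.2865 66.8726] 0.97
long_h [ 0.6523 -0.2944 65.9783] 0.929
mug [ 0.5634  0.5327 30.6825] 0.463
stapler [ 0.5643 -0.4799 69.6669] 0.623
```

```bash
cat > go.py <<'E'
import sys,numpy as np
from rig import bot
s=bot.read_state(); R=np.array(s["tcp_rot"]); p=np.array(s["position"]); psi0=np.degrees(np.arctan2(R[1,1],R[0,1]))
a=[float(v) for v in sys.argv[1:]]
print("t",round(s["time_s"],2),"p",p.round(4),"psi",round(psi0,2),"z",R[:,2].round(4),"open",round(s["opening"]*87,1),"j",np.round(s["joint_positions"],0))
for i in range(0,len(a),4):
    x,y,z,psi=a[i:i+4]; d=R.T@(np.array([x,y,z])-p)/.3; w=-((psi-psi0+90)%180-90)/180
    print("shift",d.round(4),"wz",round(w,4))
E
python3 go.py .462 .104 .16 30 .462 .104 .027 30
```

```text
t 1.3 p [0.2495 0.573  0.2335] psi 66.46 z [-0.e+00 -1.e-04 -1.e+00] open 87.1 j [ 56.  30.  82.  -0.  68. -10.]
shift [-1.2736 -1.1504  0.2452] wz 0.2026
shift [-1.2736 -1.1504  0.6885] wz 0.2026
```

>>> {"name": "move_arm", "arguments": {"increments": [[-0.8, -0.72, 0.1, 0, 0, 0.2, 1], [-0.8, -0.72, 0.1, 0, 0, 0.2, 1], [-0.8, -0.72, 0.1, 0, 0, 0.2, 1], [-0.8, -0.72, 0.1, 0, 0, 0.2, 1], [-0.8, -0.72, 0.1, 0, 0, 0.2, 1], [-0.8, -0.72, 0.1, 0, 0, 0.2, 1], [-0.8, -0.72, 0.1, 0, 0, 0.2, 1], [-0.8, -0.72, 0.1, 0, 0, 0.2, 1], [-0.8, -0.72, 0.1, 0, 0, 0.2, 1]]}}

```text
time_s: 2.05
position: [0.3855, 0.2746, 0.2032]
tcp_rot: [[-0.502, 0.865, 0.0], [0.865, 0.502, -0.002], [-0.002, -0.001, -1.0]]
force: [0.2, 0.0, 0.4]
opening: 0.998
grasp_force: 0.0
```

```bash
python3 go.py .462 .104 .13 30 .462 .104 .027 30
```

```text
t 2.05 p [0.3855 0.2746 0.2032] psi 30.13 z [ 2.0e-04 -2.2e-03 -1.0e+00] open 86.8 j [ 22.  21. 105.  -0.  54.  -8.]
shift [-0.6195 -0.0646  0.2454] wz 0.0007
shift [-0.6189 -0.0643  0.5888] wz 0.0007
```

>>> {"name": "move_arm", "arguments": {"increments": [[-0.619, -0.064, 0.2, 0, 0, 0, 1], [-0.619, -0.064, 0.2, 0, 0, 0, 1], [-0.619, -0.064, 0.2, 0, 0, 0, 1], [-0.619, -0.064, 0.2, 0, 0, 0, 1], [-0.619, -0.064, 0.2, 0, 0, 0, 1], [-0.619, -0.064, 0.25, 0, 0, 0, 1], [-0.619, -0.064, 0.3, 0, 0, 0, 1], [-0.619, -0.064, 0.35, 0, 0, 0, 1], [-0.619, -0.064, 0.4, 0, 0, 0, 1], [-0.619, -0.064, 0.4, 0, 0, 0, 1]]}}

```text
time_s: 2.88
position: [0.4598, 0.1096, 0.0816]
tcp_rot: [[-0.507, 0.862, -0.004], [0.862, 0.507, 0.0], [0.002, -0.004, -1.0]]
force: [-0.9, -0.9, -0.8]
opening: 1.002
grasp_force: 0.0
```

```bash
python3 go.py .462 .104 .027 30
python3 - <<'E'
from rig import viewer
import cv2
T=viewer.capture("top")["image"];S=viewer.capture("scene")["image"]
import numpy as np
cv2.imwrite("pics/g1.png",np.hstack([cv2.resize(T[210:330,205:325],(400,400),interpolation=2),cv2.resize(S[190:310,305:425],(400,400),interpolation=2)]))
E
```

```text
t 2.88 p [0.4598 0.1096 0.0816] psi 30.45 z [-4.2e-03  2.0e-04 -1.0e+00] open 87.2 j [ -0.  34. 111.   0.  35. -31.]
shift [-0.0202 -0.0024  0.182 ] wz 0.0025
```

View pics/g1.png

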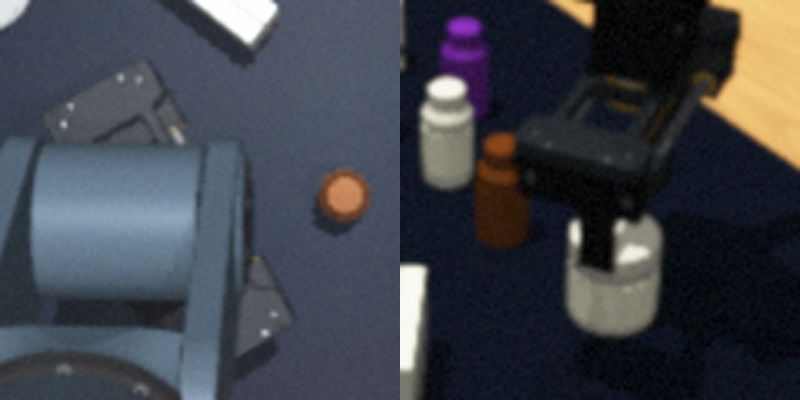

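The picture shows the fingers straddling the jar (right view, jar about (615,270)). I'll descend with a small correction.

```bash
python3 go.py .462 .104 .027 30
```

```text
t 2.98 p [0.4609 0.1097 0.0834] psi 30.48 z [-9.e-04  1.e-04 -1.e+00] open 87.0 j [ -0.  34. 111.   0.  35. -31.]
shift [-0.0184 -0.0063  0.1881] wz 0.0027
```

>>> {"name": "move_arm", "arguments": {"increments": [[-0.018, -0.006, 0.06, 0, 0, 0.003, 1], [-0.018, -0.006, 0.12, 0, 0, 0.003, 1], [-0.018, -0.006, 0.16, 0, 0, 0.003, 1], [-0.018, -0.006, 0.188, 0, 0, 0.003, 1], [-0.018, -0.006, 0.188, 0, 0, 0.003, 1], [-0.018, -0.006, 0.188, 0, 0, 0.003, 0.5], [-0.018, -0.006, 0.188, 0, 0, 0.003, 0.5], [-0.018, -0.006, 0.188, 0, 0, 0.003, 0.5], [-0.018, -0.006, 0.188, 0, 0, 0.003, 0.5], [-0.018, -0.006, 0.188, 0, 0, 0.003, 0.5]]}}

```text
time_s: 3.82
position: [0.4625, 0.1038, 0.0277]
tcp_rot: [[-0.499, 0.867, 0.001], [0.867, 0.499, -0.0], [-0.001, 0.001, -1.0]]
force: [-0.8, 0.8, -0.3]
opening: 0.706
grasp_force: 0.0
```

```bash
python3 go.py .462 .104 .14 30 .634 .269 .14 30
```

```text
t 3.82 p [0.4625 0.1038 0.0277] psi 29.93 z [ 0.0011 -0.     -1.    ] open 61.5 j [ -1.  40. 112.   0.  27. -31.]
shift [ 0.0012 -0.0006 -0.3743] wz -0.0004
shift [ 0.1918  0.7707 -0.3737] wz -0.0004
```

>>> {"name": "move_arm", "arguments": {"increments": [[0, 0, 0, 0, 0, 0, 0.3], [0, 0, 0, 0, 0, 0, 0.3], [0, 0, 0, 0, 0, 0, 0.3], [0, 0, 0, 0, 0, 0, 0.3], [0, 0, -0.05, 0, 0, 0, 0.3], [0, 0, -0.13, 0, 0, 0, 0.3], [0, 0, -0.23, 0, 0, 0, 0.3], [0, 0, -0.33, 0, 0, 0, 0.3], [0, 0, -0.375, 0, 0, 0, 0.3], [0, 0, -0.375, 0, 0, 0, 0.3]]}}

```text
time_s: 4.65
position: [0.4638, 0.1038, 0.1422]
tcp_rot: [[-0.499, 0.867, 0.006], [0.867, 0.499, -0.0], [-0.003, 0.005, -1.0]]
force: [0.0, 0.3, -1.6]
opening: 0.661
grasp_force: 30.0
```

```bash
python3 go.py .634 .269 .14 30
```

```text
t 4.65 p [0.4638 0.1038 0.1422] psi 29.93 z [ 6.e-03 -1.e-04 -1.e+00] open 57.5 j [ -1.  27. 109.  -0.  44. -31.]
shift [0.1941 0.7665 0.0107] wz -0.0004
```

>>> {"name": "move_arm", "arguments": {"increments": [[0.02, 0.08, 0.01, 0, 0, 0, 0.3], [0.05, 0.2, 0.01, 0, 0, 0, 0.3], [0.08, 0.32, 0.01, 0, 0, 0, 0.3], [0.11, 0.44, 0.01, 0, 0, 0, 0.3], [0.14, 0.56, 0.01, 0, 0, 0, 0.3], [0.17, 0.68, 0.01, 0, 0, 0, 0.3], [0.188, 0.74, 0.01, 0, 0, 0, 0.3], [0.194, 0.766, 0.01, 0, 0, 0, 0.3], [0.194, 0.766, 0.01, 0, 0, 0, 0.3], [0.194, 0.766, 0.01, 0, 0, 0, 0.3]]}}

```text
time_s: 5.48
position: [0.6302, 0.2679, 0.1345]
tcp_rot: [[-0.499, 0.867, -0.005], [0.867, 0.499, -0.002], [0.001, -0.005, -1.0]]
force: [-0.5, -0.1, -2.2]
opening: 0.662
grasp_force: 30.0
```

```bash
python3 - <<'E'
from rig import viewer
from vis import *
Sc=viewer.capture("scene"); p=proj(Sc,[[.634,.269,.14]])[0]; print(p)
o=(p-[70,50]).astype(int); cv2.imwrite("pics/s2.png",cv2.resize(Sc["image"][o[1]:o[1]+150,o[0]:o[0]+150],(600,600),interpolation=2)); print(o)
E
python3 go.py .634 .269 .0315 30
```

```text
[352.20832885 309.87440177]
[282 259]
t 5.53 p [0.6301 0.2675 0.135 ] psi 29.9 z [-0.0047 -0.0016 -1.    ] open 57.7 j [ 14.  41.  77.  -0.  62. -16.]
shift [-0.0025  0.0156  0.3449] wz -0.0006
```

View pics/s2.png

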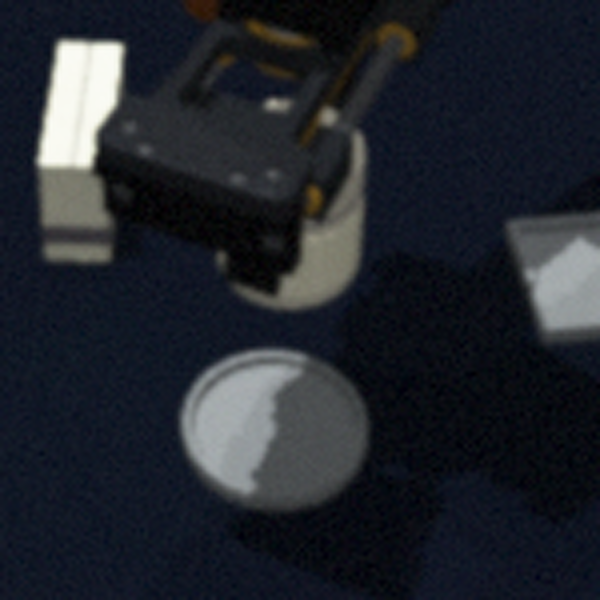

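```bash
python3 - <<'E'
from rig import viewer
from vis import *
Sc=viewer.capture("scene")
for x,y in((.6301,.2675),(.6351,.2675),(.6301,.2725)):
    q=proj(Sc,M["jar"][0]+[x,y,.1075]); print((q.max(0)-[282,259])*4+2)
E
python3 go.py .634 .269 .0315 30
```

```text
[364.66625604 309.39629138]
[354.68405495 314.66719072]
[372.71366692 317.15393711]
t 5.58 p [0.6302 0.2674 0.1355] psi 29.88 z [-0.0039 -0.0014 -1.    ] open 57.2 j [ 14.  41.  77.  -0.  62. -16.]
shift [-0.0018  0.0149  0.3466] wz -0.0007
```

```bash
python3 go.py .6323 .267 .032 30
```

```text
t 5.58 p [0.6302 0.2674 0.1355] psi 29.88 z [-0.0039 -0.0014 -1.    ] open 57.2 j [ 14.  41.  77.  -0.  62. -16.]
shift [-0.0048  0.0067  0.345 ] wz -0.0007
```

>>> {"name": "move_arm", "arguments": {"increments": [[-0.005, 0.007, 0.06, 0, 0, 0, 0.3], [-0.005, 0.007, 0.12, 0, 0, 0, 0.3], [-0.005, 0.007, 0.18, 0, 0, 0, 0.3], [-0.005, 0.007, 0.24, 0, 0, 0, 0.3], [-0.005, 0.007, 0.28, 0, 0, 0, 0.3], [-0.005, 0.007, 0.31, 0, 0, 0, 0.3], [-0.005, 0.007, 0.325, 0, 0, 0, 0.3], [-0.005, 0.007, 0.335, 0, 0, 0, 0.3], [-0.005, 0.007, 0.335, 0, 0, 0, 0.3]]}}

```text
time_s: 6.33
position: [0.6348, 0.2684, 0.0361]
tcp_rot: [[-0.499, 0.867, 0.0], [0.867, 0.499, -0.0], [-0.0, -0.0, -1.0]]
force: [0.6, 0.8, -1.5]
opening: 0.659
grasp_force: 30.0
```

```bash
python3 go.py .6323 .267 .0315 30
```

```text
t 6.33 p [0.6348 0.2684 0.0361] psi 29.91 z [ 0.e+00 -1.e-04 -1.e+00] open 57.3 j [ 14.  49.  79.  -0.  52. -16.]
shift [ 0.0002 -0.0097  0.0154] wz -0.0005
```

>>> {"name": "move_arm", "arguments": {"increments": [[0, -0.009, 0.006, 0, 0, 0, 0.3], [0, -0.009, 0.012, 0, 0, 0, 0.3], [0, -0.009, 0.014, 0, 0, 0, 0.3], [0, -0.009, 0.014, 0, 0, 0, 0.3], [0, -0.009, 0.014, 0, 0, 0, 0.3]]}}

```text
time_s: 6.75
position: [0.6327, 0.2673, 0.0323]
tcp_rot: [[-0.499, 0.867, 0.001], [0.867, 0.499, 0.0], [-0.0, 0.001, -1.0]]
force: [-0.8, 0.5, -1.4]
opening: 0.662
grasp_force: 30.0
```

```bash
python3 go.py .6323 .267 .0315 30
```

```text
t 6.75 p [0.6327 0.2673 0.0323] psi 29.92 z [ 6.e-04  2.e-04 -1.e+00] open 57.6 j [ 14.  49.  80.   0.  51. -16.]
shift [-0.0004 -0.0016  0.0026] wz -0.0004
```

>>> {"name": "move_arm", "arguments": {"increments": [[0, 0, 0.002, 0, 0, 0, 0.3], [0, 0, 0.002, 0, 0, 0, 0.75], [0, 0, 0.002, 0, 0, 0, 0.9], [0, 0, 0.002, 0, 0, 0, 1], [0, 0, 0.002, 0, 0, 0, 1], [0, 0, -0.05, 0, 0, 0, 1], [0, 0, -0.15, 0, 0, 0, 1], [0, 0, -0.28, 0, 0, 0, 1], [0, 0, -0.41, 0, 0, 0, 1], [0, 0, -0.5, 0, 0, 0, 1]]}}

```text
time_s: 7.58
position: [0.6338, 0.2676, 0.1858]
tcp_rot: [[-0.499, 0.867, 0.004], [0.867, 0.499, 0.001], [-0.001, 0.004, -1.0]]
force: [0.9, 0.1, -0.7]
opening: 0.997
grasp_force: 0.0
```

```bash
python3 - <<'E'
from vis import *
from rig import viewer
Sc=viewer.capture("scene")
for t in(60,80): 
    for n,p in(("long",(303,297)),("jar",(351,352)),("square",(293,196))): r,i=fit(Sc,n,p,np.radians(53) if n=="long" else 0,t); print(n,t,r.round(4),round(i,3))
q=(proj(Sc,M["long"][0]@np.array([[.602,.799,0],[-.799,.602,0],[0,0,1]])+[.6226,.0905,0])+.5)*4
im=cv2.resize(Sc["image"],None,fx=4,fy=4,interpolation=2); cv2.polylines(im,[cv2.convexHull(q.astype(np.int32))],1,(0,0,255),1)
cv2.imwrite("pics/s3.png",im[1020:1620,1000:1800])
E
python3 go.py .6226 .0905 .14 -37
```

```text
long 60 [ 0.6179  0.0822 52.7124] 0.761
jar 60 [ 0.6391  0.2751 11.2046] 0.735
square 60 [ 0.4348 -0.2581 87.9675] 0.831
long 80 [ 0.6149  0.0757 54.705 ] 0.737
jar 80 [  0.6316   0.2653 -22.3363] 0.829
square 80 [ 0.4287 -0.2688 -7.8215] 0.772
t 7.63 p [0.6368 0.2685 0.1916] psi 29.94 z [ 0.0141  0.0035 -0.9999] open 87.1 j [ 14.  38.  75.   0.  67. -16.]
shift [-0.4899 -0.3394  0.1693] wz 0.3719
```

View pics/s3.png

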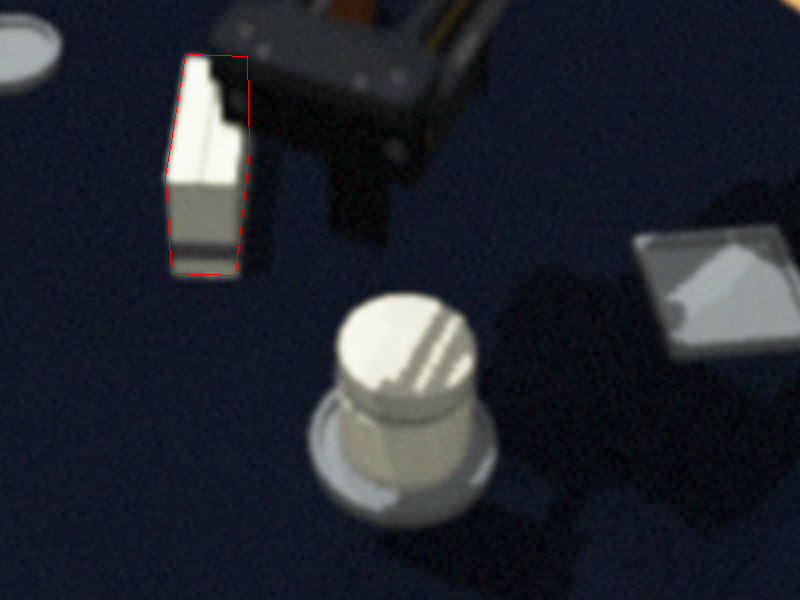

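The jar stands centred in its holder (about (405,400)), and the red outline fits the long carton. Next is the long carton.

>>> {"name": "move_arm", "arguments": {"increments": [[-0.49, -0.34, 0.16, 0, 0, 0.372, 1], [-0.49, -0.34, 0.16, 0, 0, 0.372, 1], [-0.49, -0.34, 0.16, 0, 0, 0.372, 1], [-0.49, -0.34, 0.16, 0, 0, 0.372, 1], [-0.49, -0.34, 0.16, 0, 0, 0.372, 1], [-0.49, -0.34, 0.16, 0, 0, 0.372, 1], [-0.49, -0.34, 0.16, 0, 0, 0.372, 1], [-0.49, -0.34, 0.16, 0, 0, 0.372, 1], [-0.49, -0.34, 0.16, 0, 0, 0.372, 1], [-0.49, -0.34, 0.16, 0, 0, 0.372, 1]]}}

```text
time_s: 8.47
position: [0.6174, 0.0887, 0.1338]
tcp_rot: [[0.607, 0.795, -0.0], [0.795, -0.607, 0.0], [-0.0, -0.0, -1.0]]
force: [-0.1, 0.6, 0.4]
opening: 0.997
grasp_force: 0.0
```

>>> {"name": "move_arm", "arguments": {"increments": [[0, 0, 0, 0, 0, 0, 1], [0, 0, 0, 0, 0, 0, 1], [0, 0, 0, 0, 0, 0, 1]]}}

```text
time_s: 8.72
position: [0.6173, 0.089, 0.1339]
tcp_rot: [[0.601, 0.799, -0.0], [0.799, -0.601, -0.0], [-0.0, -0.0, -1.0]]
force: [0.2, -0.1, 0.7]
opening: 1.005
grasp_force: 0.0
```

```bash
python3 go.py .6226 .0905 .028 -37
```

```text
t 8.72 p [0.6173 0.089  0.1339] psi -36.97 z [-1.e-04 -0.e+00 -1.e+00] open 87.4 j [-2. 37. 87. -0. 56. 35.]
shift [0.0146 0.0111 0.3528] wz 0.0002
```

>>> {"name": "move_arm", "arguments": {"increments": [[0.015, 0.011, 0.05, 0, 0, 0, 1], [0.015, 0.011, 0.13, 0, 0, 0, 1], [0.015, 0.011, 0.22, 0, 0, 0, 0.8], [0.015, 0.011, 0.29, 0, 0, 0, 0.6], [0.015, 0.011, 0.33, 0, 0, 0, 0.6], [0.015, 0.011, 0.353, 0, 0, 0, 0.6], [0.015, 0.011, 0.353, 0, 0, 0, 0.6], [0.015, 0.011, 0.353, 0, 0, 0, 0.2], [0.015, 0.011, 0.353, 0, 0, 0, 0.2], [0.015, 0.011, 0.353, 0, 0, 0, 0.2]]}}

```text
time_s: 9.55
position: [0.6238, 0.0906, 0.0295]
tcp_rot: [[0.602, 0.798, 0.003], [0.798, -0.602, -0.0], [0.002, 0.002, -1.0]]
force: [-0.2, 0.4, 0.3]
opening: 0.48
grasp_force: 0.0
```

>>> {"name": "move_arm", "arguments": {"increments": [[0, 0, 0, 0, 0, 0, 0.15], [0, 0, 0, 0, 0, 0, 0.15], [0, 0, 0, 0, 0, 0, 0.15], [0, 0, 0, 0, 0, 0, 0.15]]}}

```text
time_s: 9.88
position: [0.6232, 0.0906, 0.0291]
tcp_rot: [[0.602, 0.798, 0.001], [0.798, -0.602, 0.0], [0.001, 0.001, -1.0]]
force: [-0.8, 0.6, 5.8]
opening: 0.364
grasp_force: 30.0
```

```bash
python3 go.py .6226 .0905 .14 -37 .6526 -.293 .14 -24
```

```text
t 9.88 p [0.6232 0.0906 0.0291] psi -37.04 z [ 1.3e-03  1.0e-04 -1.0e+00] open 31.7 j [-2. 46. 89.  0. 45. 35.]
shift [-0.0013 -0.001  -0.3695] wz -0.0002
shift [-0.9615  0.8488 -0.3695] wz -0.0724
```

>>> {"name": "move_arm", "arguments": {"increments": [[0, 0, -0.05, 0, 0, 0, 0.15], [0, 0, -0.13, 0, 0, 0, 0.15], [0, 0, -0.23, 0, 0, 0, 0.15], [-0.06, 0.05, -0.31, 0, 0, 0, 0.15], [-0.15, 0.13, -0.34, 0, 0, -0.02, 0.15], [-0.25, 0.22, -0.35, 0, 0, -0.05, 0.15], [-0.35, 0.31, -0.36, 0, 0, -0.072, 0.15], [-0.44, 0.39, -0.36, 0, 0, -0.072, 0.15], [-0.5, 0.44, -0.36, 0, 0, -0.072, 0.15], [-0.52, 0.46, -0.36, 0, 0, -0.072, 0.15]]}}

```text
time_s: 10.72
position: [0.6391, -0.1217, 0.1359]
tcp_rot: [[0.412, 0.911, 0.001], [0.911, -0.412, -0.002], [-0.001, 0.002, -1.0]]
force: [-0.2, -0.1, -1.1]
opening: 0.365
grasp_force: 30.0
```

```bash
python3 go.py .6526 -.293 .14 -24
```

```text
t 10.72 p [ 0.6391 -0.1217  0.1359] psi -24.31 z [ 9.0e-04 -1.8e-03 -1.0e+00] open 31.8 j [-21.  39.  83.  -0.  58.   4.]
shift [-0.5018  0.276  -0.0125] wz -0.0017
```

>>> {"name": "move_arm", "arguments": {"increments": [[-0.08, 0.04, 0, 0, 0, 0, 0.15], [-0.18, 0.1, 0, 0, 0, 0, 0.15], [-0.28, 0.155, 0, 0, 0, 0, 0.15], [-0.38, 0.21, 0, 0, 0, 0, 0.15], [-0.45, 0.25, 0, 0, 0, 0, 0.15], [-0.49, 0.27, 0, 0, 0, 0, 0.15], [-0.502, 0.276, 0, 0, 0, 0, 0.15], [-0.502, 0.276, 0, 0, 0, 0, 0.15], [-0.502, 0.276, 0, 0, 0, 0, 0.15], [-0.502, 0.276, 0, 0, 0, 0, 0.15]]}}

```text
time_s: 11.55
position: [0.6529, -0.2859, 0.1358]
tcp_rot: [[0.406, 0.914, -0.001], [0.914, -0.406, 0.002], [0.001, -0.002, -1.0]]
force: [-0.2, 0.8, -1.4]
opening: 0.36
grasp_force: 30.0
```

```bash
python3 go.py .6526 -.293 .037 -24
python3 - <<'E'
from rig import viewer
from vis import *
import numpy as np
Sc=viewer.capture("scene");T=viewer.capture("top")["image"]
q=(proj(Sc,M["long_h"][0]@np.array([[.407,.9135,0],[-.9135,.407,0],[0,0,1]])+[.6526,-.293,0])+.5)*4
im=cv2.resize(Sc["image"],None,fx=4,fy=4,interpolation=2); cv2.polylines(im,[cv2.convexHull(q.astype(np.int32))],1,(0,0,255),1)
cv2.imwrite("pics/s4.png",np.hstack([im[600:1000,660:1060],cv2.resize(T[150:250,370:470],(400,400),interpolation=2)]))
E
```

```text
t 11.55 p [ 0.6529 -0.2859  0.1358] psi -23.96 z [-0.0013  0.0015 -1.    ] open 31.3 j [-33.  43.  73.   0.  64.  -9.]
shift [-0.0224  0.0093  0.3292] wz 0.0002
```

View pics/s4.png

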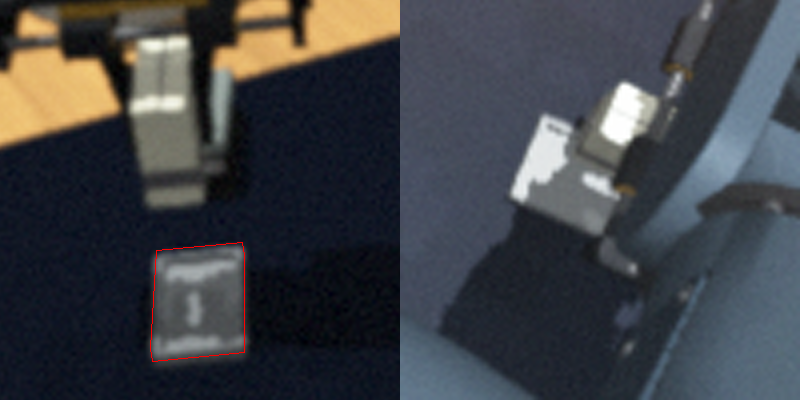

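The outline matches the long holder (left view about (200,300)), with the carton held upright above it. I'll lower it.

>>> {"name": "move_arm", "arguments": {"increments": [[-0.022, 0.009, 0.05, 0, 0, 0, 0.15], [-0.022, 0.009, 0.11, 0, 0, 0, 0.15], [-0.022, 0.009, 0.17, 0, 0, 0, 0.15], [-0.022, 0.009, 0.23, 0, 0, 0, 0.15], [-0.022, 0.009, 0.27, 0, 0, 0, 0.15], [-0.022, 0.009, 0.3, 0, 0, 0, 0.15], [-0.022, 0.009, 0.315, 0, 0, 0, 0.15], [-0.022, 0.009, 0.315, 0, 0, 0, 0.15], [-0.022, 0.009, 0.315, 0, 0, 0, 0.15], [-0.022, 0.009, 0.315, 0, 0, 0, 0.15]]}}

```text
time_s: 12.48
position: [0.6537, -0.296, 0.0427]
tcp_rot: [[0.408, 0.913, 0.002], [0.913, -0.408, -0.001], [-0.0, 0.002, -1.0]]
force: [0.3, 1.3, 0.1]
opening: 0.365
grasp_force: 30.0
```

```bash
python3 go.py .6526 -.293 .0333 -24
```

```text
t 12.48 p [ 0.6537 -0.296   0.0427] psi -24.07 z [ 0.0019 -0.0013 -1.    ] open 31.8 j [-33.  50.  75.  -0.  55.  -9.]
shift [ 0.0077 -0.0074  0.0313] wz -0.0004
```

>>> {"name": "move_arm", "arguments": {"increments": [[0.008, -0.007, 0.01, 0, 0, 0, 0.15], [0.008, -0.007, 0.02, 0, 0, 0, 0.15], [0.008, -0.007, 0.027, 0, 0, 0, 0.15], [0.008, -0.007, 0.029, 0, 0, 0, 0.15], [0.008, -0.007, 0.029, 0, 0, 0, 0.15], [0.008, -0.007, 0.029, 0, 0, 0, 0.15]]}}

```text
time_s: 12.98
position: [0.652, -0.2923, 0.0332]
tcp_rot: [[0.408, 0.913, 0.0], [0.913, -0.408, 0.0], [0.0, -0.0, -1.0]]
force: [-0.3, 0.9, 1.4]
opening: 0.365
grasp_force: 30.0
```

```bash
python3 go.py .6526 -.293 .0332 -24
```

```text
t 12.98 p [ 0.652  -0.2923  0.0332] psi -24.08 z [ 1.e-04  2.e-04 -1.e+00] open 31.7 j [-33.  50.  75.   0.  54.  -9.]
shift [-0.0012  0.0028 -0.0001] wz -0.0004
```

>>> {"name": "move_arm", "arguments": {"increments": [[0, 0, 0, 0, 0, 0, 0.5], [0, 0, 0, 0, 0, 0, 0.6], [0, 0, 0, 0, 0, 0, 0.7], [0, 0, 0, 0, 0, 0, 0.8], [0, 0, -0.05, 0, 0, 0, 0.8], [0, 0, -0.15, 0, 0, 0, 0.9], [0, 0, -0.28, 0, 0, 0, 1], [0, 0, -0.4, 0, 0, 0, 1], [0, 0, -0.4, 0, 0, 0, 1], [0, 0, -0.4, 0, 0, 0, 1]]}}

```text
time_s: 13.82
position: [0.654, -0.2938, 0.1578]
tcp_rot: [[0.408, 0.913, 0.007], [0.913, -0.408, -0.005], [-0.001, 0.008, -1.0]]
force: [-0.1, 0.3, -0.3]
opening: 0.977
grasp_force: 0.0
```

```bash
python3 - <<'E'
from vis import *
from rig import viewer
Sc=viewer.capture("scene")
import numpy as np
im=cv2.resize(Sc["image"],None,fx=4,fy=4,interpolation=2)
def draw(n,x,y,a,c):
    a=np.radians(a); s=np.sin(a);k=np.cos(a)
    for part in M[n]:
        q=(proj(Sc,part@np.array([[k,s,0],[-s,k,0],[0,0,1]])+[x,y,0])+.5)*4
        cv2.polylines(im,[cv2.convexHull(q.astype(np.int32))],1,c,1)
draw("square",.4347,-.2585,-4,(0,0,255)); draw("bottle",.467,-.085,0,(0,0,255)); draw("bottle_h",.653,-.0822,0,(0,0,255))
cv2.imwrite("pics/s5.png",im[580:1180,700:1500])
E
python3 go.py .4347 -.2585 .14 -4
```

```text
t 13.87 p [ 0.6524 -0.2928  0.1551] psi -24.08 z [ 0.0026 -0.0017 -1.    ] open 86.1 j [-33.  42.  72.  -0.  66.  -9.]
shift [-0.1917 -0.7093  0.0482] wz -0.1115
```

View pics/s5.png

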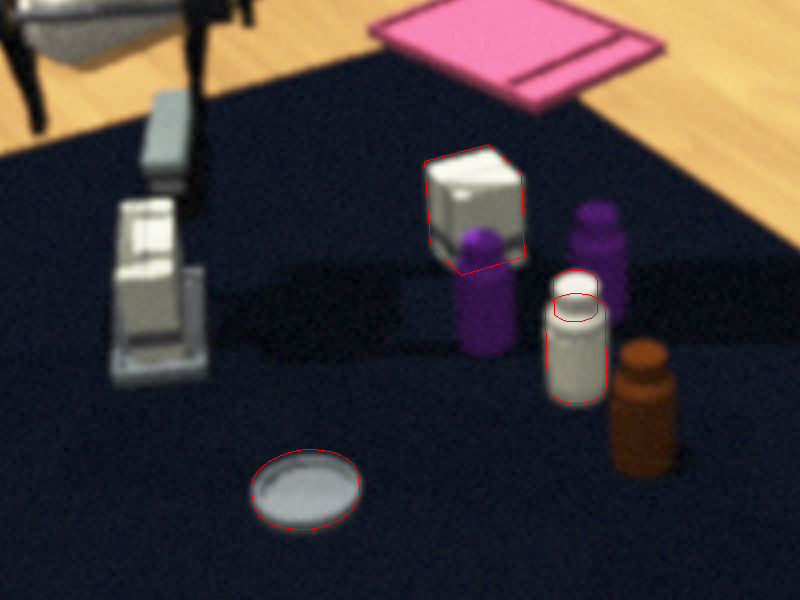

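>>> {"name": "move_arm", "arguments": {"increments": [[-0.192, -0.709, 0.048, 0, 0, -0.111, 1], [-0.192, -0.709, 0.048, 0, 0, -0.111, 1], [-0.192, -0.709, 0.048, 0, 0, -0.111, 1], [-0.192, -0.709, 0.048, 0, 0, -0.111, 1], [-0.192, -0.709, 0.048, 0, 0, -0.111, 1], [-0.192, -0.709, 0.048, 0, 0, -0.111, 1], [-0.192, -0.709, 0.048, 0, 0, -0.111, 1], [-0.192, -0.709, 0.048, 0, 0, -0.111, 1], [-0.192, -0.709, 0.048, 0, 0, -0.111, 1], [-0.192, -0.709, 0.048, 0, 0, -0.111, 1]]}}

```text
time_s: 14.7
position: [0.4358, -0.2591, 0.1383]
tcp_rot: [[0.071, 0.997, 0.001], [0.997, -0.071, -0.001], [-0.001, 0.001, -1.0]]
force: [0.1, -0.3, 0.8]
opening: 0.999
grasp_force: 0.0
```

```bash
python3 - <<'E'
from vis import *
from rig import viewer
Sc=viewer.capture("scene"); T=viewer.capture("top")
im=cv2.resize(T["image"],None,fx=5,fy=5,interpolation=2)
def draw(d,im,n,x,y,a,c,z=0,S=5):
    a=np.radians(a); s=np.sin(a);k=np.cos(a)
    for part in M[n]:
        q=(proj(d,part@np.array([[k,s,0],[-s,k,0],[0,0,1]])+[x,y,z])+.5)*S
        cv2.polylines(im,[cv2.convexHull(q.astype(np.int32))],1,c,1)
draw(T,im,"long_h",.6551,-.2865,66.9,(0,0,255)); draw(T,im,"long",.6551,-.2865,66.9,(0,255,0),.004)
i2=cv2.resize(Sc["image"],None,fx=8,fy=8,interpolation=2); 
draw(Sc,i2,"long_h",.6524,-.2935,66,(0,0,255),0,8);draw(Sc,i2,"long",.6524,-.2935,66,(0,255,0),.004,8)
cv2.imwrite("pics/t6.png",np.hstack([im[790:1190,1920:2320],i2[1550:1950,1580:1980]]))
E
python3 go.py .4347 -.2585 .028 -4
```

```text
t 14.8 p [ 0.4355 -0.2588  0.1383] psi -4.05 z [ 8.e-04 -7.e-04 -1.e+00] open 86.9 j [-43.  30. 104.   0.  46. -39.]
shift [ 0.0009 -0.0031  0.3677] wz -0.0003
```

View pics/t6.png

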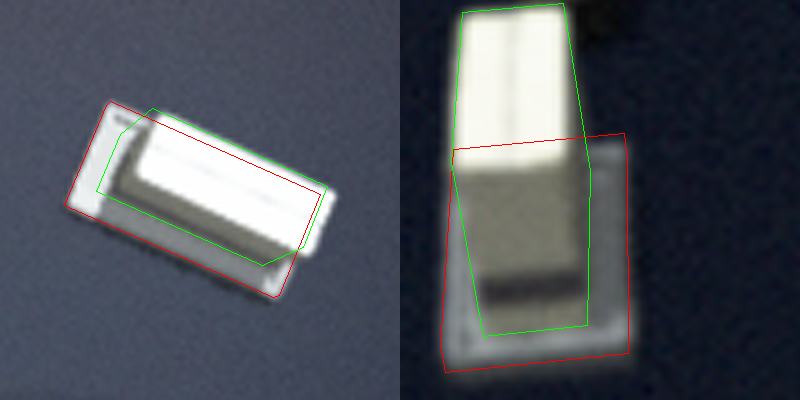

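The long carton sits inside its holder's rim in both views, at most about 4 mm off centre. Next is the square carton.

>>> {"name": "move_arm", "arguments": {"increments": [[0.001, -0.003, 0.06, 0, 0, 0, 1], [0.001, -0.003, 0.14, 0, 0, 0, 1], [0.001, -0.003, 0.23, 0, 0, 0, 1], [0.001, -0.003, 0.3, 0, 0, 0, 1], [0.001, -0.003, 0.345, 0, 0, 0, 0.9], [0.001, -0.003, 0.368, 0, 0, 0, 0.8], [0.001, -0.003, 0.368, 0, 0, 0, 0.7], [0.001, -0.003, 0.368, 0, 0, 0, 0.5], [0.001, -0.003, 0.368, 0, 0, 0, 0.3], [0.001, -0.003, 0.368, 0, 0, 0, 0.3]]}}

```text
time_s: 15.63
position: [0.4341, -0.2584, 0.029]
tcp_rot: [[0.071, 0.997, 0.002], [0.997, -0.071, -0.002], [-0.001, 0.002, -1.0]]
force: [0.4, -0.3, -0.2]
opening: 0.634
grasp_force: 0.0
```

>>> {"name": "move_arm", "arguments": {"increments": [[0, 0, 0, 0, 0, 0, 0.3], [0, 0, 0, 0, 0, 0, 0.3], [0, 0, 0, 0, 0, 0, 0.3], [0, 0, 0, 0, 0, 0, 0.3]]}}

```text
time_s: 15.97
position: [0.4342, -0.2585, 0.0291]
tcp_rot: [[0.071, 0.997, 0.002], [0.997, -0.071, -0.002], [-0.002, 0.002, -1.0]]
force: [1.7, 0.3, 6.0]
opening: 0.549
grasp_force: 29.8
```

```bash
python3 go.py .4347 -.2585 .15 -4 .4463 .279 .15 -28 .4463 .279 .15 62
```

```text
t 15.97 p [ 0.4342 -0.2585  0.0291] psi -4.1 z [ 0.0021 -0.0018 -1.    ] open 47.8 j [-43.  41. 108.   0.  31. -39.]
shift [-0.0005  0.0026 -0.4032] wz -0.0005
shift [ 1.7894 -0.0869 -0.4063] wz 0.1328
shift [ 1.7894 -0.0869 -0.4063] wz -0.3672
```

>>> {"name": "move_arm", "arguments": {"increments": [[0, 0, -0.05, 0, 0, 0, 0.3], [0, 0, -0.13, 0, 0, 0, 0.3], [0, 0, -0.23, 0, 0, 0, 0.3], [0, 0, -0.33, 0, 0, 0, 0.3], [0.05, 0, -0.4, 0, 0, 0, 0.3], [0.15, -0.005, -0.41, 0, 0, 0, 0.3], [0.26, -0.01, -0.41, 0, 0, 0.02, 0.3], [0.37, -0.015, -0.41, 0, 0, 0.04, 0.3], [0.48, -0.02, -0.41, 0, 0, 0.06, 0.3], [0.59, -0.025, -0.41, 0, 0, 0.08, 0.3]]}}

```text
time_s: 16.8
position: [0.4376, -0.0793, 0.1511]
tcp_rot: [[0.321, 0.947, -0.001], [0.947, -0.321, 0.0], [0.0, -0.001, -1.0]]
force: [0.5, -0.3, -1.8]
opening: 0.552
grasp_force: 29.8
```

```bash
python3 go.py .4463 .279 .15 -28
```

```text
t 16.8 p [ 0.4376 -0.0793  0.1511] psi -18.72 z [-9.e-04  3.e-04 -1.e+00] open 48.0 j [-25.  25. 112.  -0.  43.  -6.]
shift [ 1.1404 -0.3558  0.0039] wz 0.0516
```

>>> {"name": "move_arm", "arguments": {"increments": [[0.1, -0.03, 0, 0, 0, 0.01, 0.3], [0.21, -0.065, 0, 0, 0, 0.02, 0.3], [0.32, -0.1, 0, 0, 0, 0.03, 0.3], [0.43, -0.135, 0, 0, 0, 0.04, 0.3], [0.54, -0.17, 0, 0, 0, 0.05, 0.3], [0.65, -0.203, 0, 0, 0, 0.051, 0.3], [0.76, -0.237, 0, 0, 0, 0.051, 0.3], [0.86, -0.268, 0, 0, 0, 0.051, 0.3], [0.92, -0.288, 0, 0, 0, 0.051, 0.3], [0.96, -0.3, 0, 0, 0, 0.051, 0.3]]}}

```text
time_s: 17.63
position: [0.4435, 0.223, 0.1508]
tcp_rot: [[0.462, 0.887, -0.001], [0.887, -0.462, -0.0], [-0.0, -0.001, -1.0]]
force: [-0.3, 0.0, -1.7]
opening: 0.551
grasp_force: 29.8
```

```bash
python3 go.py .4463 .279 .14 -28
```

```text
t 17.63 p [0.4435 0.223  0.1508] psi -27.52 z [-9.e-04 -0.e+00 -1.e+00] open 48.0 j [ 14.  28. 105.   0.  47.  41.]
shift [ 0.1698 -0.078   0.0361] wz 0.0027
```

>>> {"name": "move_arm", "arguments": {"increments": [[0.08, -0.04, 0, 0, 0, 0.003, 0.3], [0.15, -0.07, 0, 0, 0, 0.003, 0.3], [0.17, -0.078, 0.03, 0, 0, 0.003, 0.3], [0.17, -0.078, 0.09, 0, 0, 0.003, 0.3], [0.17, -0.078, 0.16, 0, 0, 0.003, 0.3], [0.17, -0.078, 0.23, 0, 0, 0.003, 0.3], [0.17, -0.078, 0.29, 0, 0, 0.003, 0.3], [0.17, -0.078, 0.32, 0, 0, 0.003, 0.3], [0.17, -0.078, 0.33, 0, 0, 0.003, 0.3], [0.17, -0.078, 0.33, 0, 0, 0.003, 0.3]]}}

```text
time_s: 18.47
position: [0.4469, 0.2762, 0.0512]
tcp_rot: [[0.473, 0.881, -0.002], [0.881, -0.473, -0.001], [-0.002, -0.001, -1.0]]
force: [0.1, -0.3, -0.8]
opening: 0.546
grasp_force: 29.8
```

```bash
python3 go.py .4463 .279 .0335 -28;  python3 - <<'E'
from vis import *
from rig import viewer,bot
Sc=viewer.capture("scene"); s=bot.read_state(); p=s["position"]; print(p)
def draw(d,im,n,x,y,a,c,z=0,S=5):
    a=np.radians(a); s=np.sin(a);k=np.cos(a)
    for part in M[n]:
        q=(proj(d,part@np.array([[k,s,0],[-s,k,0],[0,0,1]])+[x,y,z])+.5)*S
        cv2.polylines(im,[cv2.convexHull(q.astype(np.int32))],1,c,1)
i2=cv2.resize(Sc["image"],None,fx=6,fy=6,interpolation=2); 
draw(Sc,i2,"square_h",.4463,.279,-28,(0,0,255),0,6);draw(Sc,i2,"square",p[0],p[1],-28,(0,255,0),p[2]-.0291,6)
cv2.imwrite("pics/t7.png",i2[1600:2200,2280:2880])
E
```

```text
t 18.47 p [0.4469 0.2762 0.0512] psi -28.24 z [-2.1e-03 -9.0e-04 -1.0e+00] open 47.5 j [ 20.  39. 104.  -0.  37.  48.]
shift [ 0.0072 -0.0061  0.0591] wz -0.0013
[0.44754158 0.27656534 0.05202127]
```

View pics/t7.png

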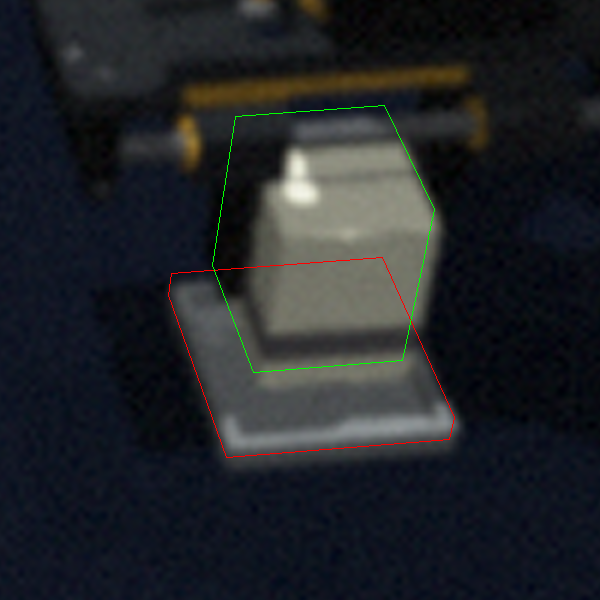

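The carton in hand sits about 20 px (crop) lower than predicted. Either it slid about 7 mm along the pads or it dropped a little in z. I'll split the difference in plan and lower stepwise, watching the force.

>>> {"name": "move_arm", "arguments": {"increments": [[-0.006, -0.007, 0.01, 0, 0, 0, 0.3], [-0.006, -0.007, 0.02, 0, 0, 0, 0.3], [-0.006, -0.007, 0.03, 0, 0, 0, 0.3], [-0.006, -0.007, 0.035, 0, 0, 0, 0.3], [-0.006, -0.007, 0.035, 0, 0, 0, 0.3], [-0.006, -0.007, 0.035, 0, 0, 0, 0.3]]}}

```text
time_s: 19.02
position: [0.4449, 0.2764, 0.0416]
tcp_rot: [[0.473, 0.881, 0.0], [0.881, -0.473, 0.0], [0.0, 0.0, -1.0]]
force: [0.2, -1.0, -1.0]
opening: 0.55
grasp_force: 29.8
```

>>> {"name": "move_arm", "arguments": {"increments": [[0, 0, 0.005, 0, 0, 0, 0.3], [0, 0, 0.01, 0, 0, 0, 0.3], [0, 0, 0.01, 0, 0, 0, 0.3], [0, 0, 0.01, 0, 0, 0, 0.3]]}}

```text
time_s: 19.35
position: [0.4447, 0.2763, 0.0385]
tcp_rot: [[0.473, 0.881, -0.0], [0.881, -0.473, -0.0], [-0.0, -0.0, -1.0]]
force: [0.0, 0.4, -0.6]
opening: 0.551
grasp_force: 29.8
```

```bash
python3 go.py .4446 .2759 .0331 -28;  python3 - <<'E'
from vis import *
from rig import viewer,bot
Sc=viewer.capture("scene"); s=bot.read_state(); p=s["position"]; print(p,s["force"])
def draw(d,im,n,x,y,a,c,z=0,S=5):
    a=np.radians(a); s=np.sin(a);k=np.cos(a)
    for part in M[n]:
        q=(proj(d,part@np.array([[k,s,0],[-s,k,0],[0,0,1]])+[x,y,z])+.5)*S
        cv2.polylines(im,[cv2.convexHull(q.astype(np.int32))],1,c,1)
i2=cv2.resize(Sc["image"],None,fx=6,fy=6,interpolation=2); 
draw(Sc,i2,"square",p[0],p[1],-28,(0,255,0),p[2]-.0291,6);draw(Sc,i2,"square",p[0]+.0033,p[1]+.0062,-28,(255,0,255),p[2]-.0291,6)
cv2.imwrite("pics/t8.png",i2[1600:2200,2280:2880])
E
```

```text
t 19.35 p [0.4447 0.2763 0.0385] psi -28.22 z [-2.e-04 -1.e-04 -1.e+00] open 47.9 j [ 20.  41. 105.  -0.  35.  48.]
shift [-0.0013  0.0002  0.0178] wz -0.0012
[0.44479072 0.27629006 0.03849471] [ 0.75373328  0.49346901 -1.60215321]
```

View pics/t8.png

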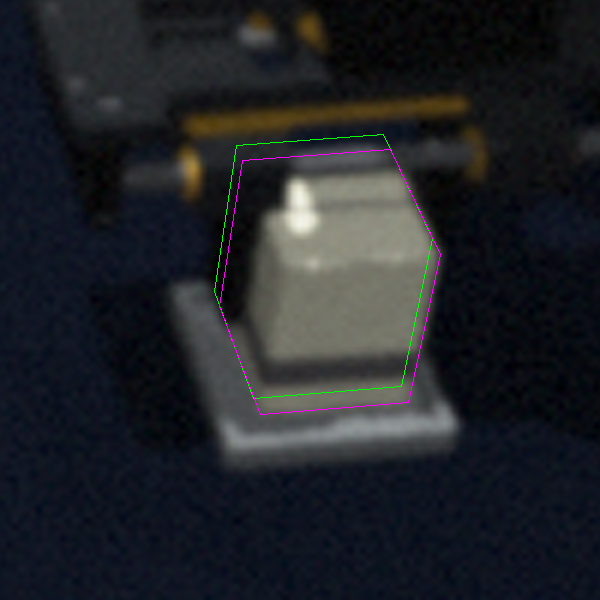

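No contact at 0.0385 and the magenta outline (slid along the pads) fits, so it slid and the carton is near the holder's centre. I'll lower it the rest of the way.

>>> {"name": "move_arm", "arguments": {"increments": [[-0.004, 0, 0.006, 0, 0, 0, 0.3], [-0.004, 0, 0.012, 0, 0, 0, 0.3], [-0.004, 0, 0.016, 0, 0, 0, 0.3], [-0.004, 0, 0.0175, 0, 0, 0, 0.3], [-0.004, 0, 0.0175, 0, 0, 0, 0.3], [-0.004, 0, 0.0175, 0, 0, 0, 0.3]]}}

```text
time_s: 19.9
position: [0.4442, 0.2752, 0.0332]
tcp_rot: [[0.473, 0.881, -0.0], [0.881, -0.473, -0.0], [-0.0, -0.0, -1.0]]
force: [0.8, -0.1, -1.6]
opening: 0.554
grasp_force: 29.8
```

```bash
python3 go.py .4446 .2759 .0331 -28
```

```text
t 19.9 p [0.4442 0.2752 0.0332] psi -28.22 z [-0. -0. -1.] open 48.2 j [ 20.  41. 105.  -0.  34.  48.]
shift [0.0025 0.     0.0005] wz -0.0012
```

>>> {"name": "move_arm", "arguments": {"increments": [[0, 0, 0.002, 0, 0, 0, 0.3], [0, 0, 0.002, 0, 0, 0, 0.3], [0, 0, 0.002, 0, 0, 0, 0.65], [0, 0, 0.002, 0, 0, 0, 0.8], [0, 0, 0.002, 0, 0, 0, 0.9], [0, 0, 0.002, 0, 0, 0, 0.95], [0, 0, -0.05, 0, 0, 0, 1], [0, 0, -0.15, 0, 0, 0, 1], [0, 0, -0.28, 0, 0, 0, 1], [0, 0, -0.38, 0, 0, 0, 1]]}}

```text
time_s: 20.73
position: [0.4443, 0.2753, 0.1489]
tcp_rot: [[0.473, 0.881, 0.0], [0.881, -0.473, 0.0], [0.0, 0.0, -1.0]]
force: [1.1, 0.2, 0.1]
opening: 0.983
grasp_force: 0.0
```

```bash
python3 go.py .467 -.085 .15 0
```

```text
t 20.73 p [0.4443 0.2753 0.1489] psi -28.22 z [ 1.e-04  1.e-04 -1.e+00] open 85.6 j [ 20.  29. 101.   0.  49.  48.]
shift [-1.0223  0.6346 -0.0037] wz -0.1568
```

>>> {"name": "move_arm", "arguments": {"increments": [[-0.98, 0.61, -0.004, 0, 0, -0.157, 1], [-0.98, 0.61, -0.004, 0, 0, -0.157, 1], [-0.98, 0.61, -0.004, 0, 0, -0.157, 1], [-0.98, 0.61, -0.004, 0, 0, -0.157, 1], [-0.98, 0.61, -0.004, 0, 0, -0.157, 1], [-0.98, 0.61, -0.004, 0, 0, -0.157, 1], [-0.98, 0.61, -0.004, 0, 0, -0.157, 1], [-0.98, 0.61, -0.004, 0, 0, -0.157, 1], [-0.98, 0.61, -0.004, 0, 0, -0.157, 1], [-0.98, 0.61, -0.004, 0, 0, -0.157, 1]]}}

```text
time_s: 21.57
position: [0.4689, -0.0768, 0.1489]
tcp_rot: [[0.006, 1.0, 0.005], [1.0, -0.006, -0.004], [-0.004, 0.005, -1.0]]
force: [0.5, 0.1, 0.4]
opening: 0.996
grasp_force: 0.0
```

>>> {"name": "move_arm", "arguments": {"increments": [[0, 0, 0, 0, 0, 0, 1], [0, 0, 0, 0, 0, 0, 1]]}}

```text
time_s: 21.73
position: [0.4657, -0.0699, 0.1483]
tcp_rot: [[0.0, 1.0, -0.001], [1.0, -0.0, 0.001], [0.001, -0.001, -1.0]]
force: [0.2, 0.6, -0.6]
opening: 1.002
grasp_force: 0.0
```

```bash
python3 go.py .467 -.085 .028 0;  python3 - <<'E'
from vis import *
from rig import viewer
Sc=viewer.capture("scene"); T=viewer.capture("top")
for d,p in((Sc,(319,230)),(T,(342,272))):
    r,i=fit(d,"bottle",p); print(r.round(4),round(i,3))
for n,p in(("square",(428,312)),): r,i=fit(Sc,n,p,np.radians(62),z=.004); print(n,r.round(4),round(i,3))
i2=cv2.resize(Sc["image"],None,fx=5,fy=5,interpolation=2)
j2=cv2.resize(T["image"],None,fx=5,fy=5,interpolation=2)
cv2.imwrite("pics/t9.png",np.hstack([i2[1350:1750,1950:2350],j2[1180:1580,770:1170]]))
E
```

```text
t 21.73 p [ 0.4657 -0.0699  0.1483] psi -0.01 z [-1.4e-03  9.0e-04 -1.0e+00] open 87.1 j [-22.  26. 109.   0.  45. -22.]
shift [-0.0508  0.0047  0.4009] wz -0.0
[ 0.4669 -0.0844 32.113 ] 0.968
[ 0.4545 -0.1543 67.9798] 0.219
square [ 0.4573  0.2856 -4.2349] 0.707
```

View pics/t9.png

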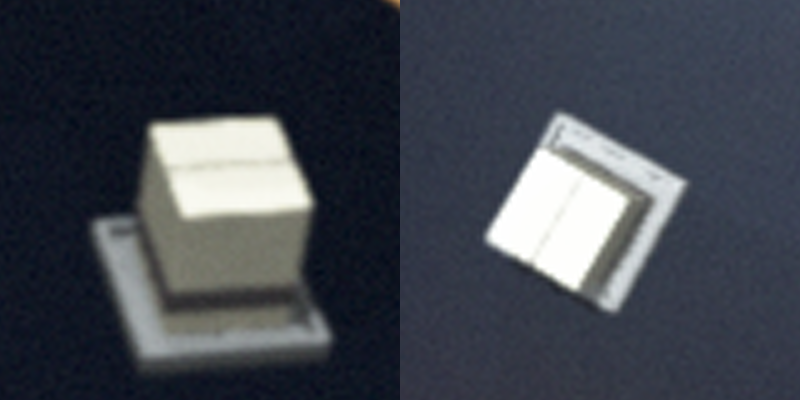

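The square carton stands flat and well inside its holder in both views. Now the white bottle.

>>> {"name": "move_arm", "arguments": {"increments": [[-0.048, 0.004, 0.0, 0, 0, 0, 1], [-0.048, 0.004, 0.08, 0, 0, 0, 1], [-0.048, 0.004, 0.16, 0, 0, 0, 1], [-0.048, 0.004, 0.24, 0, 0, 0, 0.9], [-0.048, 0.004, 0.32, 0, 0, 0, 0.8], [-0.048, 0.004, 0.37, 0, 0, 0, 0.7], [-0.048, 0.004, 0.4, 0, 0, 0, 0.65], [-0.048, 0.004, 0.4, 0, 0, 0, 0.65], [-0.048, 0.004, 0.4, 0, 0, 0, 0.65], [-0.048, 0.004, 0.4, 0, 0, 0, 0.65]]}}

```text
time_s: 22.67
position: [0.4683, -0.0844, 0.0293]
tcp_rot: [[-0.002, 1.0, 0.001], [1.0, 0.002, -0.001], [-0.001, 0.001, -1.0]]
force: [-0.2, 0.5, 0.7]
opening: 0.665
grasp_force: 0.0
```

```bash
python3 go.py .467 -.0844 .028 0
```

```text
t 22.67 p [ 0.4683 -0.0844  0.0293] psi 0.11 z [ 1.3e-03 -6.0e-04 -1.0e+00] open 57.9 j [-24.  40. 112.   0.  28. -24.]
shift [-0.     -0.0043  0.0042] wz 0.0006
```

>>> {"name": "move_arm", "arguments": {"increments": [[0, -0.004, 0.004, 0, 0, 0, 0.6], [0, -0.004, 0.004, 0, 0, 0, 0.5], [0, -0.004, 0.004, 0, 0, 0, 0.4], [0, -0.004, 0.004, 0, 0, 0, 0.2], [0, -0.004, 0.004, 0, 0, 0, 0.2], [0, -0.004, 0.004, 0, 0, 0, 0.2], [0, -0.004, 0.004, 0, 0, 0, 0.2], [0, -0.004, 0.004, 0, 0, 0, 0.2]]}}

```text
time_s: 23.33
position: [0.4669, -0.085, 0.0277]
tcp_rot: [[-0.001, 1.0, 0.001], [1.0, 0.001, -0.0], [-0.0, 0.001, -1.0]]
force: [0.5, 0.7, 5.1]
opening: 0.407
grasp_force: 30.0
```

```bash
python3 go.py .467 -.0844 .14 0 .653 -.0822 .14 0
```

```text
t 23.33 p [ 0.4669 -0.085   0.0277] psi 0.04 z [ 1.e-03 -5.e-04 -1.e+00] open 35.4 j [-24.  40. 112.  -0.  28. -24.]
shift [ 0.0018  0.0009 -0.3743] wz 0.0002
shift [ 0.0088  0.6209 -0.3737] wz 0.0002
```

>>> {"name": "move_arm", "arguments": {"increments": [[0, 0, -0.05, 0, 0, 0, 0.2], [0, 0, -0.13, 0, 0, 0, 0.2], [0, 0, -0.23, 0, 0, 0, 0.2], [0, 0.03, -0.31, 0, 0, 0, 0.2], [0.002, 0.11, -0.33, 0, 0, 0, 0.2], [0.004, 0.22, -0.33, 0, 0, 0, 0.2], [0.006, 0.33, -0.33, 0, 0, 0, 0.2], [0.008, 0.44, -0.33, 0, 0, 0, 0.2], [0.009, 0.53, -0.33, 0, 0, 0, 0.2], [0.009, 0.58, -0.33, 0, 0, 0, 0.2]]}}

```text
time_s: 24.17
position: [0.6437, -0.082, 0.126]
tcp_rot: [[-0.001, 1.0, 0.003], [1.0, 0.001, -0.001], [-0.001, 0.003, -1.0]]
force: [1.4, -0.0, -0.9]
opening: 0.402
grasp_force: 30.0
```

>>> {"name": "move_arm", "arguments": {"increments": [[0, 0.03, 0, 0, 0, 0, 0.2], [0, 0.041, 0, 0, 0, 0, 0.2], [0, 0.041, 0.04, 0, 0, 0, 0.2], [0, 0.041, 0.09, 0, 0, 0, 0.2], [0, 0.041, 0.14, 0, 0, 0, 0.2], [0, 0.041, 0.18, 0, 0, 0, 0.2], [0, 0.041, 0.2, 0, 0, 0, 0.2], [0, 0.041, 0.2, 0, 0, 0, 0.2], [0, 0.041, 0.2, 0, 0, 0, 0.2], [0, 0.041, 0.2, 0, 0, 0, 0.2]]}}

```text
time_s: 25.0
position: [0.6532, -0.0821, 0.0669]
tcp_rot: [[-0.001, 1.0, 0.001], [1.0, 0.001, -0.0], [-0.0, 0.001, -1.0]]
force: [0.2, 0.7, -1.0]
opening: 0.402
grasp_force: 30.0
```

```bash
python3 go.py .653 -.0822 .0317 0;  python3 - <<'E'
from vis import *
from rig import viewer,bot
Sc=viewer.capture("scene"); p=bot.read_state()["position"]; print(p)
i2=cv2.resize(Sc["image"],None,fx=6,fy=6,interpolation=2)
def draw(n,x,y,z,c):
    for part in M[n]: cv2.polylines(i2,[cv2.convexHull(((proj(Sc,part+[x,y,z])+.5)*6).astype(np.int32))],1,c,1)
draw("bottle",p[0],p[1],p[2]-.0277,(0,255,0)); draw("bottle_h",.653,-.0822,0,(0,0,255))
c=(proj(Sc,[[.653,-.08,.03]])[0]*6).astype(int); cv2.imwrite("pics/t10.png",i2[c[1]-300:c[1]+300,c[0]-300:c[0]+300])
E
```

```text
t 25.0 p [ 0.6532 -0.0821  0.0669] psi 0.03 z [ 1.1e-03 -4.0e-04 -1.0e+00] open 35.0 j [-17.  44.  84.  -0.  52. -17.]
shift [-0.0002 -0.0006  0.1174] wz 0.0002
[ 0.65339505 -0.08214145  0.06719969]
```

View pics/t10.png

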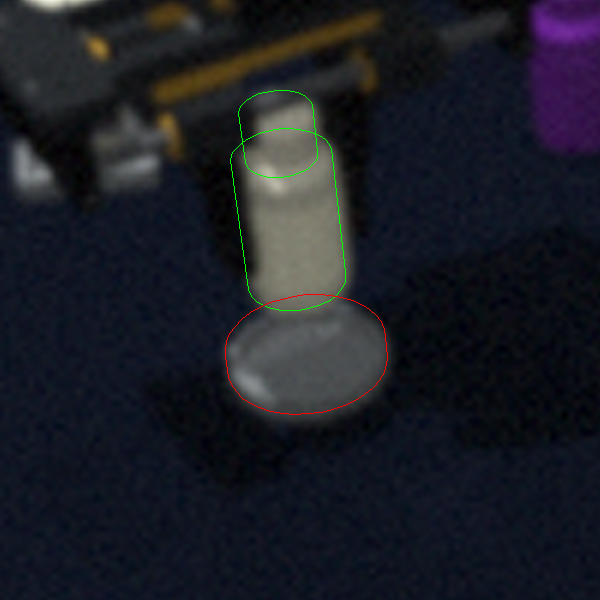

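The bottle in hand matches its prediction within about 1–2 mm (right edge at (350,270)) and hangs over the holder centre. I'll lower it.

>>> {"name": "move_arm", "arguments": {"increments": [[0, 0, 0.03, 0, 0, 0, 0.2], [0, 0, 0.06, 0, 0, 0, 0.2], [0, 0, 0.085, 0, 0, 0, 0.2], [0, 0, 0.1, 0, 0, 0, 0.2], [0, 0, 0.108, 0, 0, 0, 0.2], [0, 0, 0.11, 0, 0, 0, 0.2], [0, 0, 0.11, 0, 0, 0, 0.2], [0, 0, 0.11, 0, 0, 0, 0.2]]}}

```text
time_s: 25.72
position: [0.653, -0.082, 0.0334]
tcp_rot: [[-0.001, 1.0, 0.0], [1.0, 0.001, -0.0], [-0.0, 0.0, -1.0]]
force: [0.1, -0.2, -0.6]
opening: 0.406
grasp_force: 30.0
```

```bash
python3 go.py .653 -.0822 .0317 0
```

```text
t 25.72 p [ 0.653  -0.082   0.0334] psi 0.05 z [ 4.e-04 -2.e-04 -1.e+00] open 35.3 j [-17.  47.  84.  -0.  48. -17.]
shift [-0.0008 -0.0001  0.0058] wz 0.0003
```

>>> {"name": "move_arm", "arguments": {"increments": [[0, 0, 0.003, 0, 0, 0, 0.2], [0, 0, 0.006, 0, 0, 0, 0.2], [0, 0, 0.006, 0, 0, 0, 0.2], [0, 0, 0.006, 0, 0, 0, 0.5], [0, 0, 0.006, 0, 0, 0, 0.65], [0, 0, 0.006, 0, 0, 0, 0.8], [0, 0, 0.006, 0, 0, 0, 0.8], [0, 0, -0.05, 0, 0, 0, 0.8], [0, 0, -0.15, 0, 0, 0, 0.9], [0, 0, -0.28, 0, 0, 0, 0.9]]}}

```text
time_s: 26.55
position: [0.6504, -0.0813, 0.1151]
tcp_rot: [[-0.001, 1.0, -0.007], [1.0, 0.001, 0.002], [0.002, -0.007, -1.0]]
force: [0.4, 0.0, 0.5]
opening: 0.839
grasp_force: 0.0
```

>>> {"name": "move_arm", "arguments": {"increments": [[0, 0, -0.15, 0, 0, 0, 1], [0, 0, -0.4, 0, 0, 0, 1], [0, -0.5, -0.4, 0, 0, 0, 1], [0, -0.9, -0.4, 0, 0, 0, 1], [0, -0.7, -0.4, 0, 0, 0, 1], [0, -0.7, -0.4, 0, 0, 0, 1], [0, -0.7, -0.4, 0, 0, 0, 1]]}}

```text
time_s: 27.13
position: [0.4456, -0.0817, 0.2368]
tcp_rot: [[-0.001, 1.0, 0.0], [1.0, 0.001, -0.0], [-0.0, 0.0, -1.0]]
force: [-0.3, -0.4, 0.1]
opening: 0.997
grasp_force: 0.0
```

```bash
python3 go.py;  python3 - <<'E'
from vis import *
from rig import viewer,nets
Sc=viewer.capture("scene"); T=viewer.capture("top")
i2=cv2.resize(Sc["image"][150:450,180:540],None,fx=1.667,fy=1.667,interpolation=2)
print([x["location"] for x in nets.find_in("top","stapler_c")],[x["location"] for x in nets.find_in("top","mug_c")])
c=cv2.resize(T["image"][150:310,70:530],(600*460//400*1,240)); c=cv2.resize(T["image"][150:310,70:530],(690,240))
cv2.imwrite("pics/t11.png",np.vstack([cv2.resize(Sc["image"][170:410,200:520],(690,360))if 0 else cv2.copyMakeBorder(cv2.resize(Sc["image"][170:410,200:520],(480,360)),0,0,0,210,0),c]))
E
```

```text
t 27.13 p [ 0.4456 -0.0817  0.2368] psi 0.07 z [ 1.e-04 -3.e-04 -1.e+00] open 86.7 j [-25.  17. 106.  -0.  58. -25.]
[[495.3, 233.2]] [[102.8, 232.1]]
```

View pics/t11.png

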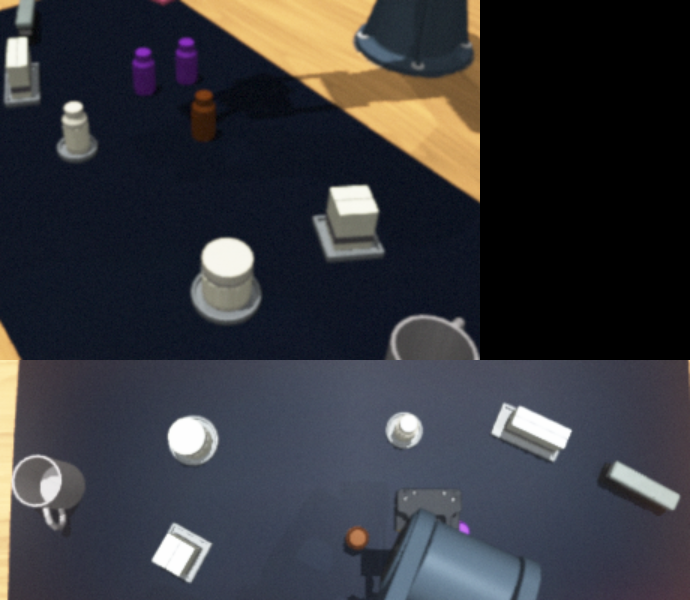

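All four packs stand upright inside the rims of their own holders. The networks put the mug (103,232) and stapler (495,233) at their starting pixels. I'll hand in.

```bash
python3 -c "
from rig import workorder; print(workorder.hand_in())"
```

```text
the job is handed in; nothing more can be done
None
```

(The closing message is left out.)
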